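Shut and lock the battery box hatch

ROBOT

A 7-joint arm with a two-finger parallel gripper is mounted at the origin on a cart in front of the work surface, level with it; the furniture and walls round the work are solid. World frame = base frame: x ahead of the robot, y to its left, z up, the work surface at z = 0. Lengths are in m, angles in degrees, forces in N, time in s.
With the tool pointing down it reaches from about 0.425 to 1.025 m from the base axis. Payload 9.4 kg.
Tool frame: the origin (TCP) lies at the very end of the fingers, on their centre line; the grasp point (between the pads) lies 19 mm behind it; z points along the fingers, y is the line along which they close (so a half turn about z gives the same grasp; the last joint's range is limited). The gripper opens to 93 mm and grips with 3 to 60 N. Pads are 15 mm wide; open, the fingers measure 128 mm over their backs; the gripper's body (75 mm by 188 mm) begins 65 mm behind the grasp point.
Start: joints at [-67.878, 34.337, -0.143, 91.639, 0.103, 54.024, -4.572], TCP at [0.324, 0.649, 0.219] pointing down, gripper open.
Joint ranges: [-147.43, 147.43], [-19.82, 112.94], [-74.19, 73.91], [6.32, 146.72], [-59.91, 239.91], [6.04, 106.73], [-150.56, 150.56]. Speed limits (degrees/s): [127.2, 127.2, 172.46, 172.46, 180, 180, 180].

INTERFACE

Orientations are given as a 3x3 rotation matrix whose columns are the frame's x, y, z axes.
In Python, from cell import robot, capture gives the robot as it stands. The module is installed in compiled form; this text tells all that it offers.
- The arm moves only by the tool send_rows, never from a script. Its argument "plan" is a list of rows, each an object with "xyz": the shift along the tool's x, y, z in mm, a list of three; "rotation": the turn, a rotation vector about the tool's x, y, z in degrees, a list of three; "hand": the opening, from 0 (shut) to 1 (fully open). A call has 1 to 20 rows; each row shifts and turns the commanded pose from where the row before left it, along the tool's axes as they then stand; what a row does not reach is not made up. A row lasts 1/10 s, in which the tool goes at most 50 mm and 8.59 degrees, less where a joint would pass 70% of its speed; a pose out of reach is approached as far as the arm can. A call is refused whole if a number of a shift passes 50 or a number of a turn 8.59, either way. A call with a gripper value outside its range is refused whole. The fingers move at their own pace and stop on an object; "newtons" is the grip in N (left out, the last holds). Time passes only in rows, so rows that do not move let the fingers close. It gives the time, the measured TCP pose, the force, the opening and the grip force at its end, in the units of the state.
- robot.state(): the state, without advancing time (a new reading comes with each control period).
- capture(name): name is "scene" or "top" or "wrist"; returns a dict with "image" (400x640x3 uint8, blue, green, red), "camera_matrix" (3x3 intrinsics, pixels), "rvec" (rotation vector, rad) and "tvec" (3), from world to camera coordinates, as OpenCV has them. Camera axes: x right, y down, z forward; pixel columns grow to the right and rows downward; lengths in m; the calibration is good to about 2 mm. A picture is of the moment at which its call begins. There is no depth.
- robot.close_job(): hands the job in; it is judged then, once.
The state is a dict: "t": time; "joint_positions": joint angles; "qd": joint speeds; "joint_torque": joint torques, N m; "tool_pos": TCP position; "eef_rot": TCP orientation; "contact_force": force on the tool from outside, world axes, zero at the start; "wrist_torque": the same for the moment, N m; "grip_width": finger opening in m; "grasp_force": force on a finger pad.
Only numpy, scipy, OpenCV 4.12 (cv2) and the standard library are available. Lean on these libraries where they do the work, as an engineer would, in place of code of your own. Each camera call takes 0.05 s, during which the arm holds its last target. There are 200 camera calls.

TASK

The hatch of the grey battery box is standing open: swing it shut, then hold it pressed down against its springy seal and turn the black wing knob clockwise as far as it goes, so that the tongue underneath swings in behind the front frame edge and the hatch stays down when you let go. Press and turn gently, without forcing anything, and leave the things standing round the box where they are.

Things in the scene. Friction and masses are not known exactly. Their poses are not given: they have to be found in the camera images.
- battery_box: grey sheet-metal box, 150 (x) x 160 (y) x 64 mm high, fixed to the desk. Origin: centre of its underside, z up. Its front, with the frame edge, is its -x side.
- hatch (a joint): opening angle of the hatch (rad): 0 level, grows as its front edge rises. The hinge is stiff (0.2 N m): the hatch stays where it is put. Shut but unlocked it rests on the seal at about 0.08. Pressed down on its rubber landings it is at about 0, locked and let go about 0.02; these two shift by up to 0.04, as the front frame (edge and landings) is fitted up to 5.5 mm higher or lower, not measured.
- wing (a joint): angle of the wing knob relative to the hatch (rad): 0 = free, wing parallel to the hatch's front edge; grows clockwise seen from above to an end stop at 1.45 (locked, wing pointing at the front edge). Stiff (0.04 N m), stays where it is left. The tongue under the hatch turns with it, pointing along the box's -y at 0, to the front at 1.45.
- hinge (a point): middle of the hatch's hinge line, which runs along the box's y; fixed to the box (x = +70, z = 74 mm in its frame), same axes as the box. The hatch is an aluminium plate 5 mm thick, 164 mm wide, reaching 148 mm from the hinge line towards the box's -x; its top face lies 3 mm above the hinge line when level.
- wing_grip (a point): centre of the knob's wing, to be gripped across its thickness: a black bar 44 mm long (this frame's y), 10 mm thick, 24 mm tall, on a black disc 52 mm across, 5 mm thick, that turns with it. The point is 17 mm above the disc's top, 7 mm below the wing's top, 108 mm from the hinge line at mid-width, and 25 mm above the hinge line when the hatch is level. z square to the hatch.
- frame_edge (a point): middle of the front frame edge as nominally fitted, fixed to the box. The tongue meets this edge at wing angle 0.45: hatch resting on the seal, it butts on the edge's side and jams; hatch held down on its landings (5 to 17 mm lower at the front), it passes 2 mm beneath. The seal pushes up 3 N when free, up to 6 N pressed; 7 to 10 N straight down on the knob reaches the landings, a hard stop.
- hatch_edge (a point): middle of the hatch's front edge, on its top face
- tape_roll: bystander: roll of tan tape lying flat, 96 mm across, 48 mm high; origin at the centre of its underside
- brown_bottle: bystander: small brown bottle with a black cap, 31 mm across, 62 mm high; origin at the centre of its underside
- magnifier: bystander: folding magnifier lying flat, 40 x 87 x 12 mm, round lens and black handle; origin at the centre of its underside

How it is judged (in metres and radians):
On the way, in this order (a step that is already met when the one before it is completed fails the run):
1. the hatch is swung shut on to its seal with the latch still open (value of joint hatch below 0.12 rad and value of joint wing below 0.6 rad), for 0.1 s.
2. the wing knob is turned home with the hatch held down, its tongue under the frame edge (value of joint hatch below 0.068 rad and value of joint wing above 1.2 rad), for 0.2 s.
At the end, for the whole second after the job is handed in: the hatch, let go, stays down (hatch angle below 0.068 rad) with the wing knob turned to at least 1.2 rad, so that the tongue holds it behind the frame edge (all of step 2 and velocity of joint hatch below 0.05 rad/s); the robot touches nothing.
It fails at once if the hatch is pressed on to the box, or its tongue forced against the frame edge, with more than 27 N (contact force between hatch and battery_box above 27 N).
It fails at once if the roll of tape is shifted more than 15 mm (distance of tape_roll from where it was at the start of the episode above 0.015 m).
It fails at once if the brown bottle is shifted more than 15 mm (distance of brown_bottle from where it was at the start of the episode above 0.015 m).
It fails at once if the magnifier is shifted more than 15 mm (distance of magnifier from where it was at the start of the episode above 0.015 m).
It also fails if it takes over 50 s, if anything falls off the work surface, if the arm or the gripper's body presses on something with over 40 N, if the wrist force passes 120 N, or if a joint passes its speed limit or range.

## Working session

There is one attempt and no reset: what is moved stays moved. The work goes in short steps, Python scripts to look and compute and a tool call to move; the robot and the scene stay as the last step left them, time stands still between calls to the robot, and variables do not carry over. Pictures are saved under pics/ and viewed, at most 10 in all, crops included, and the job is handed in when it is done.

Besides the shell and the picture viewer there is one more tool, called after ">>>" by a JSON object that holds its "op" and its "data". send_rows: Moves the arm, as the interface text tells. Its arguments: {"type":"object","properties":{"plan":{"type":"array","items":{"type":"object","properties":{"xyz":{"type":"array","items":{"type":"number"}},"rotation":{"type":"array","items":{"type":"number"}},"hand":{"type":"number"}}}},"newtons":{"type":"number"}},"required":["plan"]}

```bash
mkdir -p pics; cat > h.py <<'E'
import numpy as np, cv2
from cell import robot, capture
def cam(n):
    c=capture(n); R=cv2.Rodrigues(np.array(c["rvec"],float))[0]; t=np.array(c["tvec"],float).ravel()
    return c["image"],np.array(c["camera_matrix"],float),R,t
def ray(K,R,t,p):
    d=R.T@np.linalg.inv(K)@np.array([p[0],p[1],1.]); o=-R.T@t; return o,d/np.linalg.norm(d)
def onz(K,R,t,p,z):
    o,d=ray(K,R,t,p); return o+d*(z-o[2])/d[2]
def tri(rays):
    A=sum(np.eye(3)-np.outer(d,d) for o,d in rays); b=sum((np.eye(3)-np.outer(d,d))@o for o,d in rays)
    x=np.linalg.solve(A,b); return x,[np.linalg.norm((np.eye(3)-np.outer(d,d))@(x-o)) for o,d in rays]
def proj(K,R,t,X):
    q=(R@np.atleast_2d(X).T).T+t; q=q@K.T; return q[:,:2]/q[:,2:]
E
python3 - <<'E'
from h import *
for n in ("scene","top","wrist"):
    im,K,R,t=cam(n); cv2.imwrite(f"pics/{n}0.png",im); np.savez(f"pics/{n}0.npz",im=im,K=K,R=R,t=t)
    print(n,K[0,0],-R.T@t,R[2])
s=robot.state(); print({k:np.round(v,3).tolist() for k,v in s.items()})
E
```

```text
scene 511.9234079869993 [-0.23704295  0.77246145  0.61273287] [ 0.71758569 -0.46883417 -0.51503912]
top 498.03173478943376 [0.4220208  0.28845628 0.940585  ] [ 0.08248953  0.02942129 -0.99615755]
wrist 309.99651533048194 [0.26180168 0.67842517 0.38370636] [ 0.21903731 -0.11157045 -0.96931661]
{'t': 0.15, 'joint_positions': [-67.879, 34.376, -0.146, 91.671, 0.103, 54.025, -4.572], 'qd': [-0.066, -0.136, 0.043, -0.16, 0.035, -0.043, -0.006], 'joint_torque': [0.004, -76.559, 1.5, -25.256, -0.052, 0.015, 0.0], 'tool_pos': [0.323, 0.648, 0.218], 'eef_rot': [[-0.895, 0.446, -0.0], [0.446, 0.895, -0.001], [-0.0, -0.001, -1.0]], 'contact_force': [0.45, -0.657, -0.037], 'wrist_torque': [-0.029, 0.007, -0.012], 'grasp_force': 0.0, 'grip_width': 0.093}
```

View pics/scene0.png

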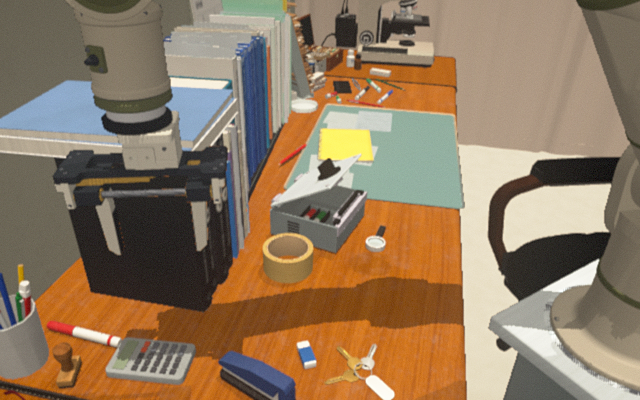

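View pics/top0.png

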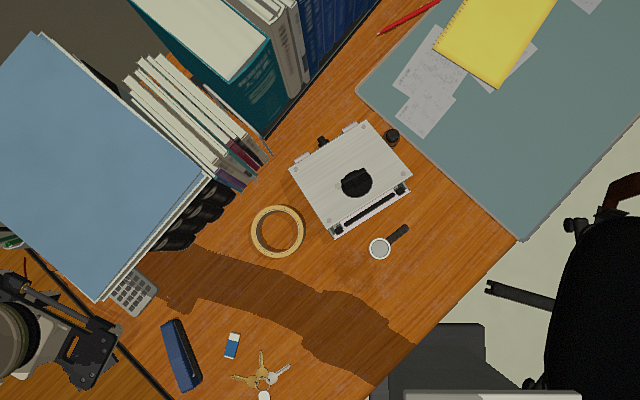

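The scene view shows the open hatch tilted up at about (320,180), with the box at (318,215), the tape at (288,258) and the magnifier at (376,242). In the top view the hatch is at (350,180), the knob at (356,183), the tape at (277,231), the magnifier at (385,243) and the bottle at (392,136). I'll enlarge both.

```bash
python3 - <<'E'
from h import *
a=np.load("pics/top0.npz"); b=np.load("pics/scene0.npz")
A=cv2.resize(a["im"][105:270,240:430],None,fx=3.5,fy=3.5,interpolation=cv2.INTER_CUBIC)
cv2.imwrite("pics/topc.png",A)
B=cv2.resize(b["im"][135:285,250:400],None,fx=4,fy=4,interpolation=cv2.INTER_CUBIC)
cv2.imwrite("pics/scenec.png",B)
for p in [(350,185),(277,231),(385,243),(392,136),(290,180),(335,238),(410,185)]: print(p,onz(a["K"],a["R"],a["t"],p,0.08).round(3))
E
```

```text
(350, 185) [0.523 0.257 0.08 ]
(277, 231) [0.444 0.384 0.08 ]
(385, 243) [0.423 0.198 0.08 ]
(392, 136) [0.609 0.183 0.08 ]
(290, 180) [0.533 0.361 0.08 ]
(335, 238) [0.431 0.284 0.08 ]
(410, 185) [0.522 0.153 0.08 ]
```

View pics/topc.png

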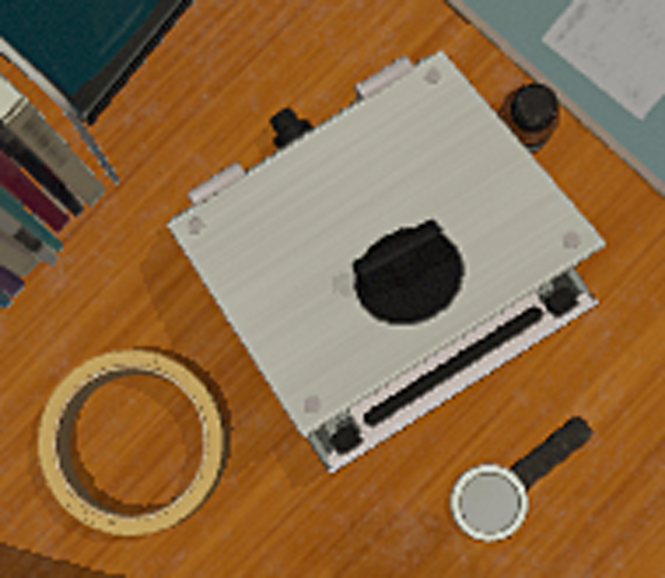

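View pics/scenec.png

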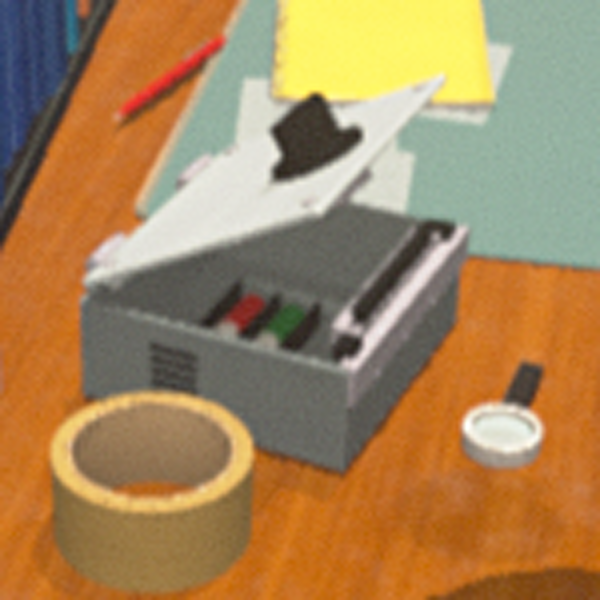

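The crops show these points in crop pixels. Top: hatch corners at (169,224), (441,52), (605,243) and (303,435), with the knob at (410,262). Scene: near hinge corner at (90,285), front corners at (322,213) and (443,77), and box foot corner at (343,468).

```bash
cat > m.py <<'E'
from h import *
a=np.load("pics/top0.npz"); b=np.load("pics/scene0.npz")
T=lambda u,v: ray(a["K"],a["R"],a["t"],(u/3.5+240-.36,v/3.5+105-.36))
S=lambda u,v: ray(b["K"],b["R"],b["t"],(u/4+250-.38,v/4+135-.38))
HL,e1=tri([T(169,224),S(90,285)]); FL,e2=tri([T(303,435),S(322,213)]); FR,e3=tri([T(605,243),S(443,77)])
if __name__=="__main__":
    print(HL.round(4),FL.round(4),FR.round(4),e1[0],e2[0],e3[0])
    print(np.linalg.norm(FL-FR),np.linalg.norm(HL-FL), "yaw of FL-FR", np.degrees(np.arctan2(*(FL-FR)[1::-1])), "tilt",np.degrees(np.arcsin((FL-HL)[2]/.148)))
    HLz=lambda u,v,z:(lambda o,d:o+d*(z-o[2])/d[2])(*T(u,v))
    h1=HLz(169,224,.077);h2=HLz(441,52,.077); print("hinge by plane",h1.round(4),h2.round(4),np.linalg.norm(h1-h2),np.degrees(np.arctan2(*(h1-h2)[1::-1])))
    o,d=S(343,468); print("foot",(o-d*o[2]/d[2]).round(4))
    f1=HLz(333,470,.07);f2=HLz(597,303,.07); print("frame",f1.round(4),f2.round(4),np.linalg.norm(f1-f2),np.degrees(np.arctan2(*(f1-f2)[1::-1])))
    for n,u,v,z in(("tape",133,443,.048),("bottle",534,106,.062),("magL",489,503,.012),("magH",580,430,.012)): print(n,HLz(u,v,z).round(4))
E
python3 m.py
```

```text
[0.5532 0.3647 0.0728] [0.445  0.2977 0.1475] [0.5326 0.1607 0.1482] 0.001247634568228525 0.0003594062317476984 0.001051380583800766
0.1626204548705217 0.14756537294091737 yaw of FL-FR 122.57915268213529 tilt 30.33538070249921
hinge by plane [0.5532 0.3654 0.077 ] [0.6393 0.2284 0.077 ] 0.16179529636364462 122.13941525642424
foot [0.4379 0.2835 0.    ]
frame [0.43   0.2841 0.07  ] [0.5126 0.1517 0.07  ] 0.15603667594774745 121.96479789129532
tape [0.4445 0.3864 0.048 ]
bottle [0.6145 0.1804 0.062 ]
magL [0.4127 0.2015 0.012 ]
magH [0.4511 0.1529 0.012 ]
```

```bash
cat > g.py <<'E'
from h import *
Hn=np.array([.5962,.2968,.074]); yaw=np.radians(32.2)
bx=np.array([np.cos(yaw),np.sin(yaw),0]); by=np.array([-np.sin(yaw),np.cos(yaw),0]); z=np.array([0,0,1.])
def pt(r,h,th,y=0): 
    p=-bx*np.cos(th)+z*np.sin(th); n=z*np.cos(th)+bx*np.sin(th); return Hn+r*p+h*n+y*by
def delta(X):
    s=robot.state(); R=np.array(s["eef_rot"]); d=R.T@(np.array(X)-s["tool_pos"])*1000
    yz=np.degrees(np.arctan2(R[1,1],R[0,1])); return d.round(1),round(yz,2)
E
python3 - <<'E'
from g import *
a=np.load("pics/top0.npz"); b=np.load("pics/scene0.npz")
s=robot.state(); P=np.array(s["tool_pos"]); 
for n,c in(("top",a),("scene",b)):
    print(n,"tcp",proj(c["K"],c["R"],c["t"],P).round(0).tolist(),"body",proj(c["K"],c["R"],c["t"],P+[0,0,.12]).round(0).tolist())
    pr=lambda X:proj(c["K"],c["R"],c["t"],X).round(1)
    f=(lambda q:(q-[240,105])*3.5) if n=="top" else (lambda q:(q-[250,135])*4)
    th=.51
    print("disc",f(pr(pt(108,8,th)*1 if 0 else pt(.108,.008,th))).round(0).tolist(),"wing top ends",f(pr([pt(.108,.032,th,.022),pt(.108,.032,th,-.022)])).round(0).tolist())
    print("path",pr([[.33,.5,.36],[.33,.4,.36],[.4,.32,.36]]).tolist())
print(pt(.108,.032,.51).round(4),pt(.108,.032,.08).round(4),pt(.108,.025,.0).round(4),delta([.34,.45,.26]))
E
```

```text
top tcp [[85.0, 313.0]] body [[35.0, 326.0]]
disc [[407.0, 274.0]] wing top ends [[355.0, 272.0], [436.0, 220.0]]
path [[150.2, 324.0], [236.0, 324.0], [305.2, 262.7]]
scene tcp [[159.0, 247.0]] body [[145.0, 164.0]]
disc [[317.0, 149.0]] wing top ends [[279.0, 124.0], [315.0, 90.0]]
path [[255.1, 121.3], [319.8, 107.7], [338.5, 84.9]]
[0.5297 0.2549 0.1547] [0.5073 0.2408 0.1145] [0.5048 0.2392 0.099 ] (array([-103.3, -170.2,  -41.8]), np.float64(63.49))
```

View pics/wrist0.png

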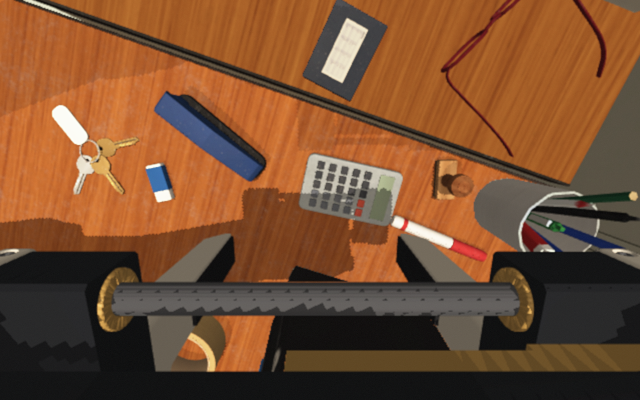

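The wrist view shows only desk clutter and the open fingers, with the tape at (205,345), so the path toward the box is clear if I retract first.

>>> {"op": "send_rows", "data": {"plan": [{"xyz": [0, -45, -12], "rotation": [0, 0, 0], "hand": 0}, {"xyz": [0, -45, -12], "rotation": [0, 0, 0], "hand": 0}, {"xyz": [0, -45, -12], "rotation": [0, 0, 0], "hand": 0}, {"xyz": [0, 0, 0], "rotation": [0, 0, 7.8], "hand": 0}, {"xyz": [0, 0, 0], "rotation": [0, 0, 7.8], "hand": 0}, {"xyz": [0, 0, 0], "rotation": [0, 0, 7.8], "hand": 0}, {"xyz": [0, 0, 0], "rotation": [0, 0, 7.9], "hand": 0}, {"xyz": [-40, 0, 0], "rotation": [0, 0, 0], "hand": 0}, {"xyz": [-40, 0, 0], "rotation": [0, 0, 0], "hand": 0}, {"xyz": [-40, 0, 0], "rotation": [0, 0, 0], "hand": 0}, {"xyz": [-40, 0, 0], "rotation": [0, 0, 0], "hand": 0}, {"xyz": [-40, 0, 0], "rotation": [0, 0, 0], "hand": 0}, {"xyz": [-40, 0, 0], "rotation": [0, 0, 0], "hand": 0}, {"xyz": [0, 0, 0], "rotation": [0, 0, 0], "hand": 0}, {"xyz": [0, 0, 0], "rotation": [0, 0, 0], "hand": 0}], "newtons": 10}}

```text
t: 1.65
tool_pos: [0.3916, 0.3242, 0.2547]
eef_rot: [[-0.531, 0.847, 0.0], [0.847, 0.531, 0.0], [0.0, 0.0, -1.0]]
contact_force: [-0.9, 1.4, -0.1]
grip_width: 0.0004
grasp_force: 0.0
```

```bash
python3 - <<'E'
from g import *
s=robot.state(); print(s["t"],s["tool_pos"],np.round(s["eef_rot"],3).tolist(),s["contact_force"],s["joint_positions"])
print(delta(pt(.108,.032,.51)),pt(.108,.032,.51))
E
```

```text
1.65 [0.39163837 0.32418985 0.25470748] [[-0.531, 0.847, 0.0], [0.847, 0.531, 0.0], [0.0, 0.0, -1.0]] [-0.92476344  1.37449603 -0.11482895] [-53.87828032  16.99186431  10.16048327 117.76744566  -4.14682586
  45.55922356  -9.18700962]
(array([-132. ,   80.2,  100.1]), np.float64(32.06)) [0.52965982 0.25489742 0.15465097]
```

>>> {"op": "send_rows", "data": {"plan": [{"xyz": [-33, 19, 0], "rotation": [0, 0, 0], "hand": 0}, {"xyz": [-33, 19, 0], "rotation": [0, 0, 0], "hand": 0}, {"xyz": [-33, 19, 10], "rotation": [0, 0, 0], "hand": 0}, {"xyz": [-33, 19, 20], "rotation": [0, 0, 0], "hand": 0}, {"xyz": [0, 0, 25], "rotation": [0, 0, 0], "hand": 0}, {"xyz": [0, 0, 25], "rotation": [0, 0, 0], "hand": 0}, {"xyz": [0, 0, 10], "rotation": [0, 0, 0], "hand": 0}, {"xyz": [0, 0, 0], "rotation": [0, 0, 0], "hand": 0}, {"xyz": [0, 0, 0], "rotation": [0, 0, 0], "hand": 0}]}}

```text
t: 2.55
tool_pos: [0.5259, 0.2546, 0.1652]
eef_rot: [[-0.534, 0.846, 0.0], [0.846, 0.534, 0.0], [0.0, 0.001, -1.0]]
contact_force: [-0.4, -0.4, -0.4]
grip_width: 0.0003
grasp_force: 0.0
```

```bash
python3 - <<'E'
from g import *
s=robot.state(); print(s["tool_pos"],s["contact_force"])
for th in (.51,.4,.3,.2,.1,.05): print(th,delta(pt(.108,.032,th)))
im,K,R,t=cam("scene"); cv2.imwrite("pics/s1.png",cv2.resize(im[100:260,240:400],None,fx=3.5,fy=3.5,interpolation=cv2.INTER_CUBIC))
E
```

```text
[0.52586846 0.25462068 0.16523616] [-0.43607876 -0.40833526 -0.40504   ]
0.51 (array([-1.8,  3.3, 10.6]), np.float64(32.26))
0.4 (array([-1.8, -5. , 19.7]), np.float64(32.26))
0.3 (array([ -1.8, -11.7,  28.7]), np.float64(32.26))
0.2 (array([ -1.8, -17.5,  38.4]), np.float64(32.26))
0.1 (array([ -1.8, -22.3,  48.6]), np.float64(32.26))
0.05 (array([ -1.8, -24.3,  53.9]), np.float64(32.26))
```

View pics/s1.png

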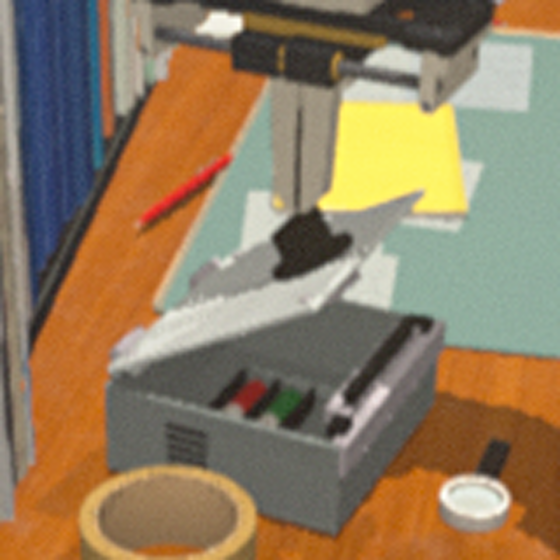

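The closed fingertips stand just above the wing at about (300,205). I'll push along its arc.

>>> {"op": "send_rows", "data": {"plan": [{"xyz": [0, 0, 8], "rotation": [0, 0, 0], "hand": 0}, {"xyz": [0, -2, 4], "rotation": [0, 0, 0], "hand": 0}, {"xyz": [0, -3, 4], "rotation": [0, 0, 0], "hand": 0}, {"xyz": [0, -3, 4], "rotation": [0, 0, 0], "hand": 0}, {"xyz": [0, -3, 4], "rotation": [0, 0, 0], "hand": 0}, {"xyz": [0, -2, 4], "rotation": [0, 0, 0], "hand": 0}, {"xyz": [0, 0, 0], "rotation": [0, 0, 0], "hand": 0}]}}

```text
t: 3.3
tool_pos: [0.5147, 0.2464, 0.136]
eef_rot: [[-0.533, 0.846, -0.0], [0.846, 0.533, -0.0], [-0.0, -0.0, -1.0]]
contact_force: [-0.2, -0.7, -0.1]
grip_width: 0.0004
grasp_force: 0.0
```

>>> {"op": "send_rows", "data": {"plan": [{"xyz": [0, -3, 4], "rotation": [0, 0, 0], "hand": 0}, {"xyz": [0, -3, 4], "rotation": [0, 0, 0], "hand": 0}, {"xyz": [0, -2, 4], "rotation": [0, 0, 0], "hand": 0}]}}

```text
t: 3.6
tool_pos: [0.5081, 0.2423, 0.1243]
eef_rot: [[-0.533, 0.846, 0.0], [0.846, 0.533, 0.0], [-0.0, 0.0, -1.0]]
contact_force: [0.1, -0.5, 0.8]
grip_width: 0.0002
grasp_force: 0.3
```

```bash
python3 - <<'E'
from g import *
s=robot.state(); print(s["tool_pos"],s["contact_force"])
im,K,R,t=cam("scene"); cv2.imwrite("pics/s2.png",cv2.resize(im[100:260,240:400],None,fx=3.5,fy=3.5,interpolation=cv2.INTER_CUBIC))
E
```

```text
[0.50810541 0.24232414 0.12433867] [ 0.10681765 -0.46715799  0.78886324]
```

View pics/s2.png

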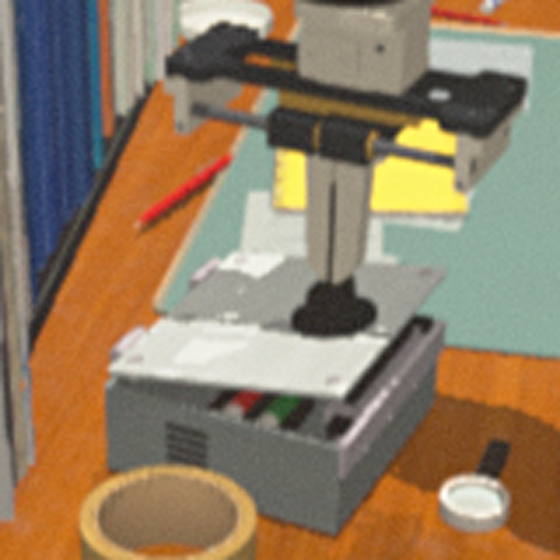

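The hatch is following, at roughly 0.2 rad, with the fingers on the wing at (335,280). I'll continue gently to the seal.

>>> {"op": "send_rows", "data": {"plan": [{"xyz": [0, -1, 3], "rotation": [0, 0, 0], "hand": 0}, {"xyz": [0, -1, 3], "rotation": [0, 0, 0], "hand": 0}, {"xyz": [0, 0, 2], "rotation": [0, 0, 0], "hand": 0}, {"xyz": [0, 0, 1], "rotation": [0, 0, 0], "hand": 0}, {"xyz": [0, 0, 0], "rotation": [0, 0, 0], "hand": 0}]}}

```text
t: 4.15
tool_pos: [0.5065, 0.2413, 0.1155]
eef_rot: [[-0.533, 0.846, -0.0], [0.846, 0.533, -0.0], [-0.0, -0.0, -1.0]]
contact_force: [0.5, -0.1, -0.2]
grip_width: 0.0004
grasp_force: 0.0
```

>>> {"op": "send_rows", "data": {"plan": [{"xyz": [0, 0, 1], "rotation": [0, 0, 0], "hand": 0}, {"xyz": [0, 0, 1], "rotation": [0, 0, 0], "hand": 0}, {"xyz": [0, 0, 0], "rotation": [0, 0, 0], "hand": 0}]}}

```text
t: 4.45
tool_pos: [0.5062, 0.2411, 0.1137]
eef_rot: [[-0.533, 0.846, -0.0], [0.846, 0.533, -0.0], [0.0, -0.0, -1.0]]
contact_force: [-1.7, -0.4, 3.2]
grip_width: 0.0006
grasp_force: 1.9
```

Seal contact at 3 N, so step 1 is met. Next I'll lift, open, and check the wing pose.

>>> {"op": "send_rows", "data": {"plan": [{"xyz": [0, 0, -20], "rotation": [0, 0, 0], "hand": 0.6}, {"xyz": [0, 0, -40], "rotation": [0, 0, 0], "hand": 0.6}, {"xyz": [0, -40, -40], "rotation": [0, 0, 0], "hand": 0.6}, {"xyz": [0, -40, 0], "rotation": [0, 0, 0], "hand": 0.6}, {"xyz": [0, -40, 0], "rotation": [0, 0, 0], "hand": 0.6}, {"xyz": [0, 0, 0], "rotation": [0, 0, 0], "hand": 0.6}, {"xyz": [0, 0, 0], "rotation": [0, 0, 0], "hand": 0.6}]}}

```text
t: 5.15
tool_pos: [0.4089, 0.18, 0.2095]
eef_rot: [[-0.533, 0.846, 0.001], [0.846, 0.533, 0.001], [0.0, 0.002, -1.0]]
contact_force: [0.6, -0.2, 0.3]
grip_width: 0.0518
grasp_force: 0.0
```

```bash
python3 - <<'E'
from g import *
s=robot.state(); print(s["t"],s["tool_pos"],s["contact_force"])
ims=[]
for n,(u,v) in (("top",(250,100)),("scene",(250,120))):
    im,K,R,t=cam(n); np.savez(f"pics/{n}1.npz",im=im,K=K,R=R,t=t)
    q=proj(K,R,t,[pt(.108,.032,.08,.022),pt(.108,.032,.08,-.022),pt(.108,.008,.08)]); print(n,((q-[u,v])*3.5).round(0).tolist())
    ims.append(cv2.resize(im[v:v+160,u:u+114] if n=="scene" else im[v:v+160,u+50:u+164],None,fx=3.5,fy=3.5,interpolation=cv2.INTER_CUBIC))
cv2.imwrite("pics/c1.png",np.hstack(ims))
E
```

```text
5.15 [0.40893364 0.18002678 0.20948788] [ 0.58417992 -0.17973188  0.32872816]
top [[348.0, 347.0], [426.0, 297.0], [387.0, 330.0]]
scene [[284.0, 234.0], [315.0, 202.0], [301.0, 254.0]]
```

View pics/c1.png

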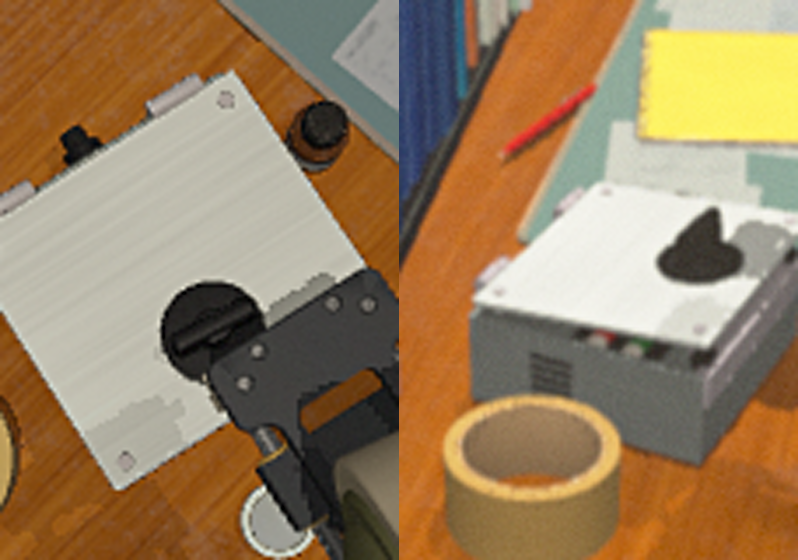

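The hatch rests on its seal. The disc centre is at (213,332) against a predicted (212,330), and the wing is turned about 8° clockwise. I'll approach aligned to it.

>>> {"op": "send_rows", "data": {"plan": [{"xyz": [0, 38, 0], "rotation": [0, 0, 0], "hand": 0.55}, {"xyz": [0, 38, 0], "rotation": [0, 0, 0], "hand": 0.55}, {"xyz": [-1, 38, 0], "rotation": [0, 0, 7.5], "hand": 0.55}, {"xyz": [0, 0, 35], "rotation": [0, 0, 0], "hand": 0.55}, {"xyz": [0, 0, 35], "rotation": [0, 0, 0], "hand": 0.55}, {"xyz": [0, 0, 20], "rotation": [0, 0, 0], "hand": 0.55}, {"xyz": [0, 0, 0], "rotation": [0, 0, 0], "hand": 0.55}, {"xyz": [0, 0, 10], "rotation": [0, 0, 0], "hand": 0.55}, {"xyz": [0, 0, 10], "rotation": [0, 0, 0], "hand": 0.55}, {"xyz": [0, 0, 0], "rotation": [0, 0, 0], "hand": 0.55}]}}

```text
t: 6.25
tool_pos: [0.5058, 0.2398, 0.0984]
eef_rot: [[-0.418, 0.909, -0.0], [0.909, 0.418, -0.0], [-0.0, -0.0, -1.0]]
contact_force: [-0.1, 0.3, 0.4]
grip_width: 0.0513
grasp_force: 0.0
```

```bash
python3 - <<'E'
from g import *
s=robot.state(); print(s["t"],s["tool_pos"],s["contact_force"],delta(pt(.108,.011,.08)))
im,K,R,t=cam("scene"); im2,*_=cam("wrist")
A=cv2.resize(im[120:240,270:400],None,fx=3.3,fy=3.3,interpolation=cv2.INTER_CUBIC)
B=cv2.resize(im2[200:400,180:460],(370,264)); B=cv2.copyMakeBorder(B,0,A.shape[0]-264,0,0,0)
cv2.imwrite("pics/c2.png",np.hstack([A,B]))
E
```

```text
6.25 [0.5057889  0.23983249 0.09844618] [-0.10343497  0.28920514  0.39092715] (array([0. , 0.1, 4.9]), np.float64(24.69))
```

View pics/c2.png

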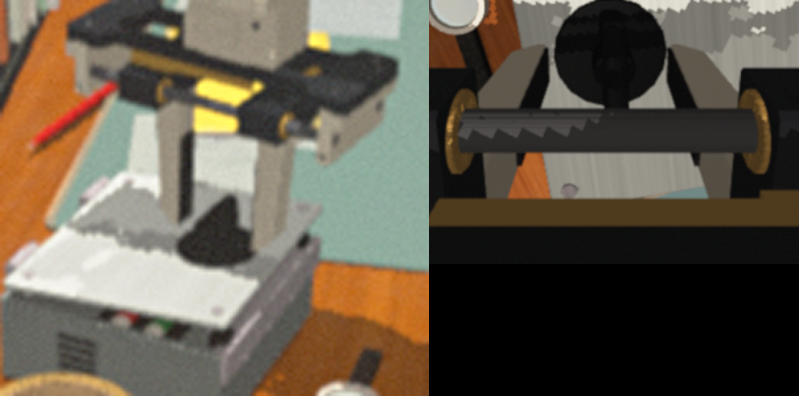

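The fingers straddle the wing and are centred on it. I'll lower 4 mm and grip.

>>> {"op": "send_rows", "data": {"plan": [{"xyz": [0, 0, 4], "rotation": [0, 0, 0], "hand": 0.55}, {"xyz": [0, 0, 0], "rotation": [0, 0, 0], "hand": 0}, {"xyz": [0, 0, 0], "rotation": [0, 0, 0], "hand": 0}, {"xyz": [0, 0, 0], "rotation": [0, 0, 0], "hand": 0}, {"xyz": [0, 0, 0], "rotation": [0, 0, 0], "hand": 0}, {"xyz": [0, 0, 0], "rotation": [0, 0, 0], "hand": 0}], "newtons": 20}}

```text
t: 6.95
tool_pos: [0.5061, 0.2399, 0.0951]
eef_rot: [[-0.418, 0.909, 0.001], [0.909, 0.418, 0.0], [-0.0, 0.001, -1.0]]
contact_force: [5.5, 1.6, -0.8]
grip_width: 0.0157
grasp_force: 3.7
```

>>> {"op": "send_rows", "data": {"plan": [{"xyz": [0, 0, 1], "rotation": [0, 0, 0], "hand": 0}, {"xyz": [0, 0, 1], "rotation": [0, 0, 0], "hand": 0}, {"xyz": [0, 0, 1], "rotation": [0, 0, 0], "hand": 0}, {"xyz": [0, 0, 0], "rotation": [0, 0, 0], "hand": 0}]}}

```text
t: 7.35
tool_pos: [0.5074, 0.2403, 0.0923]
eef_rot: [[-0.417, 0.909, 0.003], [0.909, 0.417, 0.001], [-0.0, 0.003, -1.0]]
contact_force: [5.1, 1.0, 0.1]
grip_width: 0.0104
grasp_force: 19.7
```

>>> {"op": "send_rows", "data": {"plan": [{"xyz": [0, 0, 1], "rotation": [0, 0, 0], "hand": 0}, {"xyz": [0, 0, 1], "rotation": [0, 0, 0], "hand": 0}, {"xyz": [0, 0, 1], "rotation": [0, 0, 0], "hand": 0}, {"xyz": [0, 0, 0], "rotation": [0, 0, 0], "hand": 0}]}}

```text
t: 7.75
tool_pos: [0.5068, 0.2399, 0.0892]
eef_rot: [[-0.417, 0.909, 0.002], [0.909, 0.417, 0.001], [-0.0, 0.002, -1.0]]
contact_force: [5.1, 0.1, 2.3]
grip_width: 0.0103
grasp_force: 19.9
```

>>> {"op": "send_rows", "data": {"plan": [{"xyz": [0, 0, 1], "rotation": [0, 0, 0], "hand": 0}, {"xyz": [0, 0, 1], "rotation": [0, 0, 0], "hand": 0}, {"xyz": [0, 0, 0], "rotation": [0, 0, 0], "hand": 0}]}}

```text
t: 8.05
tool_pos: [0.5064, 0.2397, 0.0871]
eef_rot: [[-0.417, 0.909, 0.001], [0.909, 0.417, 0.0], [-0.0, 0.001, -1.0]]
contact_force: [5.6, -0.5, 4.1]
grip_width: 0.0099
grasp_force: 20.0
```

>>> {"op": "send_rows", "data": {"plan": [{"xyz": [0, 0, 1], "rotation": [0, 0, 0], "hand": 0}, {"xyz": [0, 0, 0], "rotation": [0, 0, 0], "hand": 0}]}}

```text
t: 8.25
tool_pos: [0.5064, 0.2397, 0.0863]
eef_rot: [[-0.417, 0.909, 0.001], [0.909, 0.417, 0.0], [-0.0, 0.001, -1.0]]
contact_force: [5.1, -1.2, 5.2]
grip_width: 0.0098
grasp_force: 20.0
```

>>> {"op": "send_rows", "data": {"plan": [{"xyz": [0, 0, 1], "rotation": [0, 0, 0], "hand": 0}, {"xyz": [0, 0, 0], "rotation": [0, 0, 0], "hand": 0}]}}

```text
t: 8.45
tool_pos: [0.5064, 0.2397, 0.086]
eef_rot: [[-0.417, 0.909, 0.001], [0.909, 0.417, 0.001], [0.0, 0.001, -1.0]]
contact_force: [1.6, -0.9, 16.3]
grip_width: 0.01
grasp_force: 20.0
```

Landed at z 0.086. I'll ease to about 10 N and turn.

>>> {"op": "send_rows", "data": {"plan": [{"xyz": [0, 0, -0.4], "rotation": [0, 0, 0], "hand": 0}, {"xyz": [0, 0, 0], "rotation": [0, 0, 0], "hand": 0}]}}

```text
t: 8.65
tool_pos: [0.5063, 0.2397, 0.0861]
eef_rot: [[-0.417, 0.909, 0.001], [0.909, 0.417, 0.0], [-0.0, 0.001, -1.0]]
contact_force: [2.7, -0.4, 10.9]
grip_width: 0.0099
grasp_force: 20.0
```

>>> {"op": "send_rows", "data": {"plan": [{"xyz": [0, 0, 0], "rotation": [0, 0, 4], "hand": 0}, {"xyz": [0, 0, 0], "rotation": [0, 0, 4], "hand": 0}, {"xyz": [0, 0, 0], "rotation": [0, 0, 0], "hand": 0}]}}

```text
t: 8.95
tool_pos: [0.5061, 0.2396, 0.0861]
eef_rot: [[-0.284, 0.959, 0.001], [0.959, 0.284, 0.0], [0.0, 0.001, -1.0]]
contact_force: [2.5, -1.4, 12.4]
grip_width: 0.0099
grasp_force: 20.0
```

>>> {"op": "send_rows", "data": {"plan": [{"xyz": [0, 0, 0], "rotation": [0, 0, 4], "hand": 0}, {"xyz": [0, 0, 0], "rotation": [0, 0, 4], "hand": 0}, {"xyz": [0, 0, 0], "rotation": [0, 0, 4], "hand": 0}, {"xyz": [0, 0, 0], "rotation": [0, 0, 4], "hand": 0}, {"xyz": [0, 0, 0], "rotation": [0, 0, 0], "hand": 0}]}}

```text
t: 9.45
tool_pos: [0.5057, 0.2395, 0.0861]
eef_rot: [[-0.009, 1.0, 0.0], [1.0, 0.009, 0.0], [0.0, 0.0, -1.0]]
contact_force: [1.6, -1.2, 14.4]
grip_width: 0.0096
grasp_force: 20.0
```

```bash
python3 - <<'E'
from g import *
s=robot.state(); print(s["contact_force"].round(1) if hasattr(s["contact_force"],'round') else s["contact_force"],s["wrist_torque"],32.2-delta([0,0,0])[1])
E
```

```text
[ 1.6 -1.2 14.4] [-0.38953788 -0.28461394 -0.02060023] 31.680000000000003
```

The tongue passed 0.45 rad without resistance. I'll ease slightly and carry on.

>>> {"op": "send_rows", "data": {"plan": [{"xyz": [0, 0, -0.2], "rotation": [0, 0, 4], "hand": 0}, {"xyz": [0, 0, 0], "rotation": [0, 0, 4], "hand": 0}, {"xyz": [0, 0, 0], "rotation": [0, 0, 4], "hand": 0}, {"xyz": [0, 0, 0], "rotation": [0, 0, 4], "hand": 0}, {"xyz": [0, 0, 0], "rotation": [0, 0, 4], "hand": 0}, {"xyz": [0, 0, 0], "rotation": [0, 0, 0], "hand": 0}]}}

```text
t: 10.05
tool_pos: [0.5052, 0.2396, 0.0861]
eef_rot: [[0.333, 0.943, -0.001], [0.943, -0.333, 0.0], [-0.0, -0.001, -1.0]]
contact_force: [0.0, -2.8, 13.5]
grip_width: 0.0098
grasp_force: 20.0
```

>>> {"op": "send_rows", "data": {"plan": [{"xyz": [0, 0, -0.1], "rotation": [0, 0, 4], "hand": 0}, {"xyz": [0, 0, 0], "rotation": [0, 0, 4], "hand": 0}, {"xyz": [0, 0, 0], "rotation": [0, 0, 4], "hand": 0}, {"xyz": [0, 0, 0], "rotation": [0, 0, 4], "hand": 0}, {"xyz": [0, 0, 0], "rotation": [0, 0, 4], "hand": 0}, {"xyz": [0, 0, 0], "rotation": [0, 0, 0], "hand": 0}]}}

```text
t: 10.65
tool_pos: [0.5047, 0.2399, 0.0861]
eef_rot: [[0.636, 0.772, -0.002], [0.772, -0.636, 0.001], [-0.001, -0.002, -1.0]]
contact_force: [-0.5, 0.5, 14.2]
grip_width: 0.0096
grasp_force: 20.0
```

```bash
python3 - <<'E'
from g import *
s=robot.state(); print(s["contact_force"],s["wrist_torque"],32.2-delta([0,0,0])[1])
E
```

```text
[-0.50155537  0.49823469 14.1984332 ] [-0.05756469  0.26115726 -0.05393462] 71.66
```

>>> {"op": "send_rows", "data": {"plan": [{"xyz": [0, 0, -0.1], "rotation": [0, 0, 3], "hand": 0}, {"xyz": [0, 0, 0], "rotation": [0, 0, 3], "hand": 0}, {"xyz": [0, 0, 0], "rotation": [0, 0, 3], "hand": 0}, {"xyz": [0, 0, 0], "rotation": [0, 0, 1], "hand": 0}, {"xyz": [0, 0, 0], "rotation": [0, 0, 0], "hand": 0}]}}

```text
t: 11.15
tool_pos: [0.5045, 0.24, 0.0861]
eef_rot: [[0.759, 0.651, -0.002], [0.651, -0.759, 0.001], [-0.001, -0.002, -1.0]]
contact_force: [-1.8, 0.9, 12.9]
grip_width: 0.0098
grasp_force: 20.0
```

```bash
python3 - <<'E'
from g import *
s=robot.state(); print(s["contact_force"],s["wrist_torque"],32.2-delta([0,0,0])[1])
E
```

```text
[-1.80855092  0.919725   12.884687  ] [0.17666482 0.36848691 0.01382024] 81.55000000000001
```

>>> {"op": "send_rows", "data": {"plan": [{"xyz": [0, 0, 0], "rotation": [0, 0, 2], "hand": 0}, {"xyz": [0, 0, 0], "rotation": [0, 0, 0], "hand": 0}, {"xyz": [0, 0, 0], "rotation": [0, 0, 0], "hand": 0}, {"xyz": [0, 0, -0.5], "rotation": [0, 0, 0], "hand": 0}, {"xyz": [0, 0, 0], "rotation": [0, 0, 0], "hand": 0.4}, {"xyz": [0, 0, 0], "rotation": [0, 0, 0], "hand": 0.4}, {"xyz": [0, 0, 0], "rotation": [0, 0, 0], "hand": 0.4}, {"xyz": [0, 0, -10], "rotation": [0, 0, 0], "hand": 0.4}, {"xyz": [0, 0, -30], "rotation": [0, 0, 0], "hand": 0.4}, {"xyz": [0, 0, -45], "rotation": [0, 0, 0], "hand": 0.4}, {"xyz": [-45, 0, -30], "rotation": [0, 0, 0], "hand": 0.4}, {"xyz": [-45, 0, 0], "rotation": [0, 0, 0], "hand": 0.4}, {"xyz": [-45, 0, 0], "rotation": [0, 0, 0], "hand": 0.4}, {"xyz": [0, 0, 0], "rotation": [0, 0, 0], "hand": 0.4}, {"xyz": [0, 0, 0], "rotation": [0, 0, 0], "hand": 0.4}]}}

```text
t: 12.65
tool_pos: [0.4026, 0.1574, 0.1997]
eef_rot: [[0.781, 0.625, 0.0], [0.625, -0.781, 0.001], [0.001, -0.001, -1.0]]
contact_force: [0.4, 1.0, -0.3]
grip_width: 0.0374
grasp_force: 0.0
```

```bash
python3 - <<'E'
from g import *
s=robot.state(); print(s["t"],s["contact_force"],s["tool_pos"])
ims=[]
for n,(u,v) in (("top",(300,100)),("scene",(260,120))):
    im,K,R,t=cam(n); ims.append(cv2.resize(im[v:v+160,u:u+114],None,fx=3.5,fy=3.5,interpolation=cv2.INTER_CUBIC))
cv2.imwrite("pics/c3.png",np.hstack(ims))
E
```

```text
12.65 [ 0.36371885  1.01757369 -0.33569708] [0.40261791 0.1573523  0.19973775]
```

View pics/c3.png

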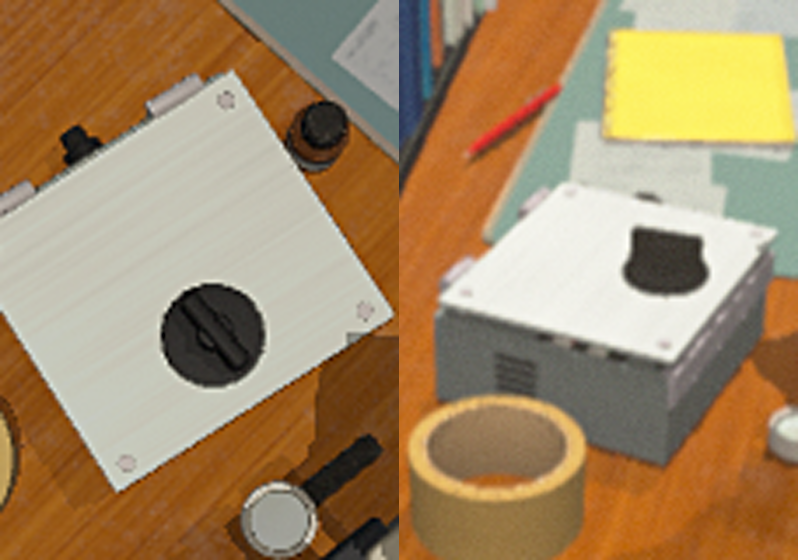

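The hatch stays down with the wing pointing at the front edge, (185,295) to (243,365). The bystanders in view haven't moved and the gripper is clear.

```bash
python3 -c "
from cell import robot
print(robot.close_job())"
```

```text
the job is handed in; nothing more can be done
None
```

The hatch is shut and latched: I turned the wing knob about 83° clockwise, to its stop, under a gentle press (16 N at most); the hatch stayed down when released, the bystanders stayed put, and I handed the job in, though no verdict came back.

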